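# Set a stud with one turn of the bench press

### The job

Load the wooden bar whose brass stud still stands proud into the press, stud end first and stud up, until it is fully home against the end stop, and let go of it. Then take the flywheel by its knob and turn it clockwise (seen from above) through exactly one revolution, without turning it back past or overrunning the pointer, so that the press sets the stud flush and the knob rests at the pointer again, and let go. Let the knob lead you round, never forcing it inward or outward by more than about 8 N on its sprung pin, keep hold of it because the counterweight drives it on after half-way, and leave the other things on the bench where they are.

Things in the scene. Friction and masses are not known exactly. Their poses are not given: they have to be found in the camera images.
- press: Fixed grey cast C-frame bench press, base 210 x 140 x 30 mm. Origin on the table under the channel's centre line, z up; its +x is the way the bar is slid in, its mouth opens to -x. The frame is 75 mm wide; its arm reaches from x = -60 to +110 mm, underside 112, top 150 mm over the table.
- press_roller (a point): Lowest point of the steel pressing roller (32 mm across, 20 mm wide) when it is up: 74 mm over the table, 29 mm over the channel floor, 40 mm before the end stop. It sits on an eccentric geared to the flywheel: it comes down 15.6 mm by half a turn and is up again after a full turn. A 48 mm counterweight on the same shaft swings in a 70 mm circle, 72 to 124 mm to the press's +y side.
- press_mouth (a point): Middle of the channel floor's front edge, at floor height (45 mm over the table). The steel channel runs from here 100 mm along the press's +x to the end stop. Its side rails are 36 mm apart inside and 10 mm high; they start 20 mm in from the floor's edge, with flared lead-in pieces before them, 60 mm apart at the mouth and 36 mm at the rails. In front of the mouth there is only the table.
- press_stop (a point): Middle of the end stop's face, at floor height; the bar's stud end rests against it. The stop is rigid and 10 mm high.
- press_seat (a point): Where the middle of the seated bar belongs: 85 mm before the stop, 7 mm over the channel floor, axes as the press. Here the stud is right under the roller and the bar's other end sticks out 70 mm from the mouth.
- press_axle (a point): Nominal centre of the flywheel at its top face (178 mm over the table), axes as the press. Dark steel disc, 150 mm across, 18 mm thick, 4 mm high hub, on a vertical axle that does not give. The bearing is adjustable: the true axle stands up to 6 mm off this point along each of the press's x and y. The knob is clamped in a radial slot, 42 to 62 mm from the true axle. Both differ each time: feel or see them.
- press_pointer (a point): Pointer: top of a fixed 10 mm square steel post beside the wheel's rim, 90 mm before the wheel's centre (press -x), 4 mm below the wheel's top face. The parked knob lies from the true axle towards the press's -x. The knob: upright, freely spinning wooden handle, 20 to 22 mm thick, rising 50 mm above the wheel's top face.
- pin (a joint): How far the knob is forced radially on its sprung overload pin, m: 0 at rest, positive outward from the axle, 8 N per mm, both ways. It gives only along the wheel's radius. Beyond 1.25 mm (10 N) it counts as overloaded.
- wheel (a joint): Flywheel angle in rad, 0 as parked at the start, growing clockwise seen from above; 6.283 after one revolution, when the knob is at the pointer again. A counterweight on the press's side resists the first half turn (up to about 10 N at the knob) and after the top drives the wheel on by itself (up to 5 N), so an unheld wheel runs away past the pointer. Near the pointer it stays put.
- bar_mid (a point): Centre of the loose bar to be loaded: hardwood, 170 x 32 x 14 mm (x, y, z), about 70 g, lying flat on the table, point 7 mm above its underside. Its own +x points to the stud end; the brass stud, 15 mm across, stands 6 mm proud of the top at x = +45 mm. A flat brass disc is let in at x = -60 mm.
- stud (a joint): How far the stud is pressed into the bar, m: 0 proud, 0.006 flush. It takes some 12 N to move and stays where it is pushed.
- done_mid (a point): Centre of the other bar, of the same size and wood, already finished: its stud is flush. Leave it.
- mallet: Small wooden-handled hammer lying on the table, about 250 mm long, origin under its middle. Leave it.
- awl: Round-handled awl, 160 mm, lying on the table. Leave it.
- tin: Round metal tin, 64 mm across, 50 mm high, origin under its middle. Leave it.
- spool: Wooden spool, 40 mm across, 50 mm high, origin under its middle. Leave it.
- brush: Brush with wooden handle, 170 mm, lying on the table. Leave it.
- studbox: Open wooden box of studs, 110 x 80 x 30 mm, origin under its middle. Leave it.
Things that resemble listed ones, but are neither listed nor needed, are in the scene too. Leave any red or turquoise look-alike of the part that bears bar_mid alone.

How it is judged:
By the outcome, as a careful person would: the job done as asked, in the order asked, and still so for the second after the job is handed in, with the robot touching nothing.
It also fails if it takes over 72 s, if anything falls off the work surface, if the arm or the gripper's body presses on something with over 40 N, if the wrist force passes 120 N, or if a joint passes its speed limit or range.

### The arm

A 7-joint arm with a two-finger parallel gripper is mounted at the origin on the work surface. World frame = base frame: x ahead of the robot, y to its left, z up, the work surface at z = 0. Lengths are in m, angles in rad, forces in N, time in s.
With the tool pointing down it reaches from about 0.375 to 0.925 m from the base axis. Payload 3.1 kg.
Tool frame: the origin (TCP) lies at the very end of the fingers, on their centre line; the grasp point (between the pads) lies 19 mm behind it; y points along the fingers, x is the direction in which the jaws open and shut, and the axes are right-handed (so a half turn about y gives the same grasp; the last joint's range is limited). The gripper opens to 85 mm and grips with 20 to 120 N. Pads are 22 mm wide; open, the fingers measure 114 mm over their backs; the gripper's body (76 mm by 85 mm) begins 54 mm behind the grasp point. The pads swing forward as they close: fully open they stand 13 mm farther back than shut.
Start: joints at [1.202, 0.383, 0.044, 1.598, -0.018, 1.161, -0.05], TCP at [0.174, -0.626, 0.231] pointing down, gripper open.
Joint ranges: [-2.61, 2.61], [-0.41, 2.15], [-1.48, 1.57], [0, 2.5], [-1.57, 4.71], [0.05, 1.97], [-2.85, 2.85]. Speed limits (rad/s): [2.79, 2.79, 3.14, 3.14, 3.14, 3.14, 3.14].

### API

Orientations are given as a unit quaternion [x, y, z, w].
In Python, from rig import robot, command_gripper, eyes gives the robot as it stands. Calls block until the motion is done:
- robot.move_ptp(position, orientation): joint-space move of the TCP to a pose.
- robot.move_linear(position, rot=None, velocity=0.15, guard=None): straight line of the TCP; rot=None keeps the orientation; velocity is the mean speed in m/s. With guard (N) it stops when the force on the tool has changed by that much, and returns True; else False.
- robot.movej(angles): joint-space move.
- command_gripper(opening): finger opening in m; the grip force is fixed at half the most; returns when the fingers have stopped.
- robot.wait(seconds).
- robot.ik(position, orientation): joint angles nearest the present ones, or None.
- eyes.read_camera(name): name is "side" or "top" or "wrist"; returns a dict with "image" (420x560x3 uint8, red, green, blue), "z_map" (420x560 float32, m along the optical axis (not along the pixel's ray), 0 where there is no reading), "fx", "fy", "cx", "cy" (pixels), "T" (4x4, takes a point from camera to world coordinates). Camera axes: x right, y down, z forward; pixel columns grow to the right and rows downward; lengths in m; the calibration is good to about 2 mm. A picture is of the moment at which its call begins.
A pose or a line that the arm cannot do raises robot.PlanningError and nothing moves.
- robot.finish_job(): hands the job in, once; it reports no verdict.
Readings, each from a call of its own:
- robot.current_t(): time.
- robot.current_q(): joint angles.
- robot.current_qd(): joint speeds.
- robot.current_tau(): joint torques, N m.
- robot.current_tool_pos(): TCP position.
- robot.current_tcp_rot(): TCP orientation.
- robot.current_contact_force(): force on the tool from outside, world axes, zero at the start.
- robot.current_ft_torque(): the same for the moment, N m.
- robot.current_opening(): finger opening in m.
Only numpy, scipy, OpenCV 4.12 (cv2) and the standard library are available. Lean on these libraries where they do the work, as an engineer would, in place of code of your own. Each camera call takes 0.05 s, during which the arm holds its last target. There are 200 camera calls.

## Working session

There is one attempt and no reset: what is moved stays moved. The work goes in short steps, each a Python script; the robot and the scene stay as the last script left them, time stands still between calls to the robot, and variables do not carry over. Pictures are saved under pics/ and viewed, about 8 in all and at most 12, crops included, and the job is handed in when it is done.

```bash
ls; mkdir -p pics
cat > h.py <<'E'
import numpy as np, cv2
from rig import robot, command_gripper, eyes
def snap(n, f):
    c=eyes.read_camera(n); cv2.imwrite(f'pics/{f}.png', c['image'][:,:,::-1]); np.savez(f'pics/{f}.npz', **c); return c
def load(f): return np.load(f'pics/{f}.npz')
def ray(c,u,v,z):
    "pixel ray onto plane at height z"
    d=c['T'][:3,:3]@np.array([(u-c['cx'])/c['fx'],(v-c['cy'])/c['fy'],1]); o=c['T'][:3,3]
    return o+d*(z-o[2])/d[2]
def pt(c,u,v):
    z=c['z_map'][int(v),int(u)]
    return (c['T']@np.array([(u-c['cx'])/c['fx']*z,(v-c['cy'])/c['fy']*z,z,1]))[:3]
E
python3 - <<'E'
from h import *
for n in ('top','side'):
    c=snap(n,n+'1'); print(n,c['T'].round(3).tolist(),c['fx'],c['cx'],c['cy'])
print(robot.current_t(),robot.current_tool_pos(),robot.current_tcp_rot(),robot.current_q(),robot.current_opening())
E
```

```text
pics
top [[0.01, -0.992, 0.13, 0.325], [-1.0, -0.009, 0.009, 0.153], [-0.008, -0.13, -0.992, 1.604], [0.0, 0.0, 0.0, 1.0]] 406.59106806530343 282.81679269167915 212.8365012535722
side [[0.988, -0.127, 0.091, 0.393], [-0.155, -0.735, 0.661, -0.597], [-0.017, -0.667, -0.745, 0.951], [0.0, 0.0, 0.0, 1.0]] 400.8013585337942 277.356572601279 207.69014320669726
0.1 [ 0.17362091 -0.62549209  0.2299868 ] [-0.5624481   0.42861446 -0.42721333  0.56340975] [ 1.20223107  0.38377657  0.04384888  1.59944083 -0.01791651  1.1611712
 -0.04986932] 0.08578262261482306
```

View pics/top1.png

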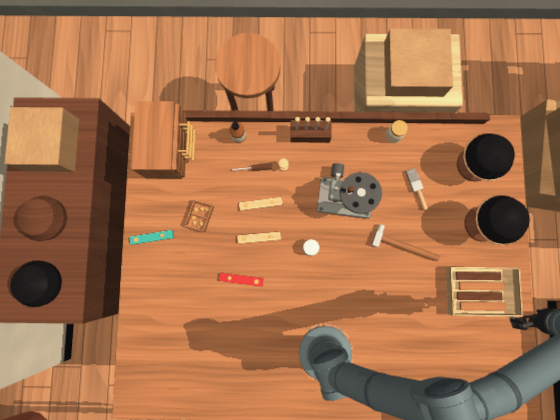

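View pics/side1.png

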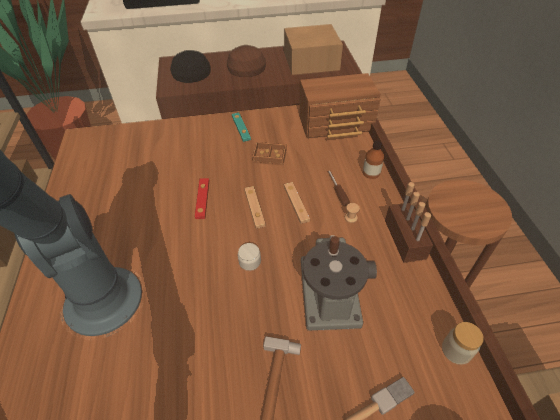

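Run:
```python
from h import *
a=cv2.imread('pics/top1.png'); b=cv2.imread('pics/side1.png')
x=cv2.resize(a[150:260,225:405],(800,489),interpolation=cv2.INTER_CUBIC)
y=cv2.resize(b[175:335,235:395],(600,600),interpolation=cv2.INTER_CUBIC)
cv2.imwrite('pics/c1.png',x); cv2.imwrite('pics/c2.png',y)
c=load('top1')
for name,lo in (('t',(225,190,295,212)),('b',(225,228,295,246))):
    u0,v0,u1,v1=lo; im=c['image'][v0:v1,u0:u1].astype(int)
    m=((im[:,:,0]>190)&(im[:,:,1]>140)).astype(np.uint8)
    n,l,s,ce=cv2.connectedComponentsWithStats(m); k=1+s[1:,4].argmax()
    ys,xs=np.nonzero(l==k); P=np.array([ray(c,x+u0,y+v0,0.014)[:2] for x,y in zip(xs,ys)])
    r=cv2.minAreaRect((P*1000).astype(np.float32)); print(name,s[k],r)
    mu=P.mean(0); w,V=np.linalg.eigh(np.cov((P-mu).T)); print(mu,V[:,1])
```

```text
t [  0   6  69  15 487] ((572.5687255859375, 262.21563720703125), (49.1927490234375, 268.9497375488281), 4.979753494262695)
[0.57339406 0.2536222 ] [-0.0916964   0.99578701]
b [ 12   3  45  13 385] ((435.1175231933594, 260.0579833984375), (34.525840759277344, 171.94776916503906), 5.93013334274292)
[0.43510884 0.26046798] [-0.09991887  0.99499559]
```

View pics/c1.png

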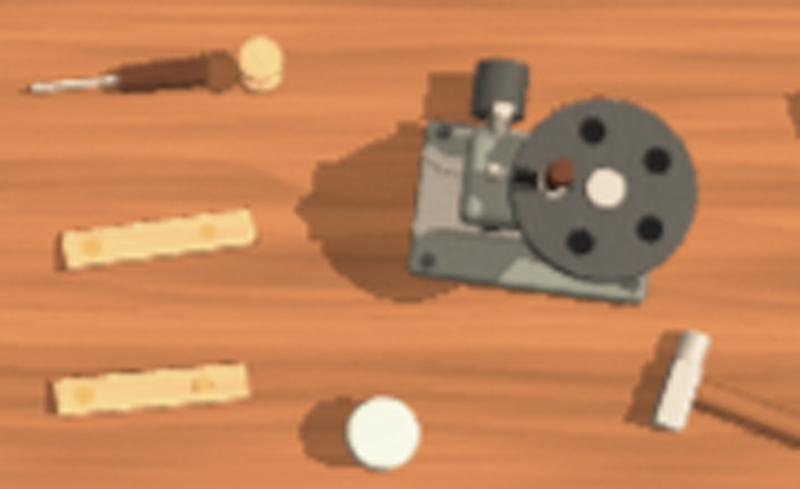

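View pics/c2.png

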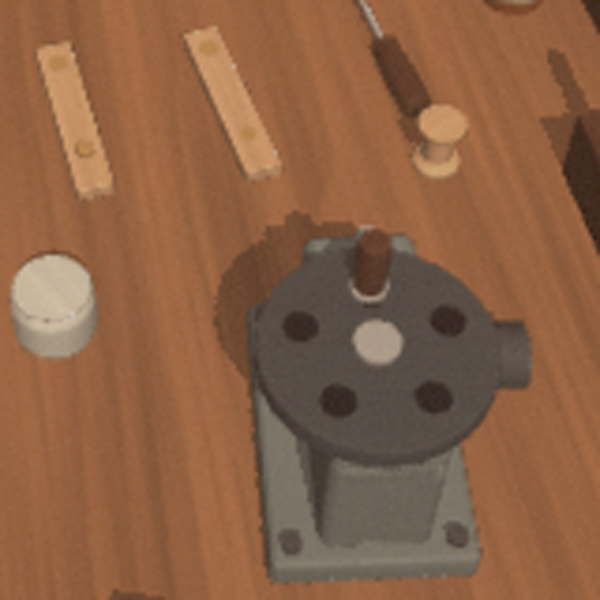

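```bash
cat >> h.py <<'E'
from scipy.spatial.transform import Rotation as R
def down(psi):
    x=np.array([np.cos(psi),np.sin(psi),0]); y=np.array([0,0,-1.]); return R.from_matrix(np.c_[x,y,np.cross(x,y)]).as_quat()
E
python3 - <<'E'
from h import *
c=load('top1')
print('hub',pt(c,361.6,192.3),ray(c,361.6,192.3,.182))
print(R.from_quat(robot.current_tcp_rot()).as_matrix().round(2).tolist())
for psi in (.1,.1+np.pi):
    for p in ([.44,.31,.03],[.6,.0,.36],[.5,.25,.35],[.6,.1,.08],[.66,0,.2],[.6,-.1,.2]):
        q=robot.ik(p,down(psi)); print(psi,p,None if q is None else np.round(q,2))
E
```

```text
hub [ 0.58639732 -0.11218721  0.18342498] [ 0.58665988 -0.11245277  0.182     ]
[[0.27, -0.0, 0.96], [-0.96, 0.0, 0.27], [-0.0, -1.0, -0.0]]
0.1 [0.44, 0.31, 0.03] [-0.11  0.55 -0.69  1.97  0.49  0.79 -0.98]
0.1 [0.6, 0.0, 0.36] [ 0.49  0.27 -0.68  1.53  0.17  1.4  -0.1 ]
0.1 [0.5, 0.25, 0.35] [ 0.18  0.21 -0.83  1.64  0.16  1.36 -0.56]
0.1 [0.6, 0.1, 0.08] [ 0.36  0.61 -0.76  1.78  0.51  0.96 -0.51]
0.1 [0.66, 0, 0.2] [ 0.42  0.51 -0.66  1.57  0.33  1.17 -0.2 ]
0.1 [0.6, -0.1, 0.2] [ 0.57  0.4  -0.58  1.71  0.24  1.11  0.01]
3.241592653589793 [0.44, 0.31, 0.03] [ 0.28  0.91 -1.25  1.96  1.01  1.09  1.81]
3.241592653589793 [0.6, 0.0, 0.36] [-1.06  0.51  1.39  1.6  -0.5   1.46 -2.67]
3.241592653589793 [0.5, 0.25, 0.35] [ 0.47  0.35 -1.24  1.63  0.33  1.41  2.44]
3.241592653589793 [0.6, 0.1, 0.08] [-1.13  1.05  1.36  1.85 -1.11  1.26 -2.45]
3.241592653589793 [0.66, 0, 0.2] [-0.91  0.89  1.37  1.64 -0.89  1.37 -2.45]
3.241592653589793 [0.6, -0.1, 0.2] [-0.84  0.78  1.38  1.77 -0.8   1.29 -2.3 ]
```

Run:
```python
from h import *
robot.move_ptp([.57,-.03,.45],down(.1))
c=snap('wrist','w1'); print(c['T'].round(3).tolist(),c['fx'],robot.current_t())
robot.move_ptp([.46,.24,.35],down(.1))
c=snap('wrist','w2'); print(c['T'].round(3).tolist(),c['fx'],robot.current_t())
cv2.imwrite('pics/w12.png',np.hstack([cv2.resize(cv2.imread(f'pics/w{i}.png'),(400,300)) for i in (1,2)]))
```

```text
[[0.995, 0.094, 0.026, 0.564], [0.098, -0.957, -0.274, 0.037], [-0.001, 0.275, -0.961, 0.592], [0.0, 0.0, 0.0, 1.0]] 294.20792278305146 2.7917
[[0.995, 0.093, 0.028, 0.456], [0.098, -0.957, -0.274, 0.307], [0.001, 0.275, -0.961, 0.493], [0.0, 0.0, 0.0, 1.0]] 294.20792278305146 4.0167
```

View pics/w1.png

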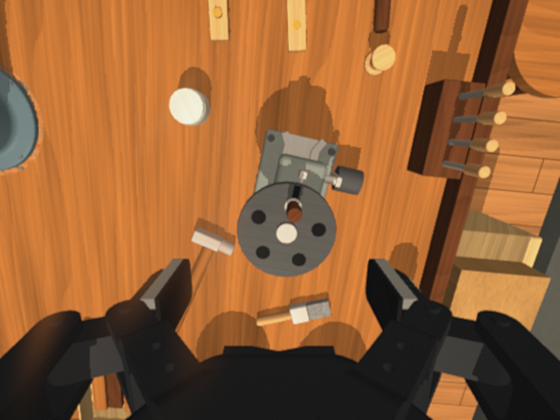

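View pics/w2.png

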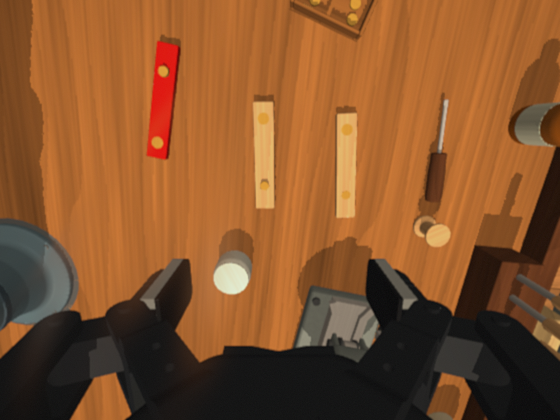

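```bash
cat >> h.py <<'E'
def cloud(c):
    z=c['z_map']; v,u=np.indices(z.shape)
    P=np.stack([(u-c['cx'])/c['fx']*z,(v-c['cy'])/c['fy']*z,z,np.ones_like(z)],-1)@c['T'].T
    P=P[...,:3]; P[z<=0]=np.nan; return P
E
python3 - <<'E'
from h import *
c=load('w2'); im=c['image'][90:220,240:290].astype(int)
m=((im[:,:,0]>190)&(im[:,:,1]>145)&(im[:,:,2]>80)).astype(np.uint8)
m=cv2.morphologyEx(m,cv2.MORPH_CLOSE,np.ones((7,7)))
n,l,s,ce=cv2.connectedComponentsWithStats(m); k=1+s[1:,4].argmax(); print(s[k])
ys,xs=np.nonzero(l==k); P=np.array([ray(c,x+240,y+90,.014)[:2] for x,y in zip(xs,ys)])
print('bar',cv2.minAreaRect((P*1000).astype(np.float32)),P.mean(0),'stud',ray(c,264,185,.02),'disc',ray(c,264,118,.014))
for f in ('w1','w2'):
    c=load(f); P=cloud(c); box=(P[...,0]>.48)&(P[...,0]<.72)&(P[...,1]>-.25)&(P[...,1]<.08)
    if f=='w2': box[330:]=False
    h,e=np.histogram(P[...,2][box],np.arange(.01,.25,.004)); print(f,[(round(a,3),b) for a,b in zip(e,h) if b>25])
    for lo,hi in ((.024,.035),(.041,.048),(.051,.059),(.145,.156),(.170,.182)):
        M=box&(P[...,2]>lo)&(P[...,2]<hi)
        if M.sum()>20:
            Q=(P[M][:,:2]*1000).astype(np.float32); r=cv2.minAreaRect(Q); print(lo,M.sum(),r,cv2.minEnclosingCircle(Q))
c=load('w1')
ii=cv2.resize(c['image'][115:285,215:375][:,:,::-1],(640,680-80),interpolation=cv2.INTER_CUBIC)
jj=load('w2')['image'][280:350,295:385][:,:,::-1]
cv2.imwrite('pics/c3.png',ii)
E
```

```text
[  13   12   21  106 1864]
bar ((437.6653747558594, 258.32525634765625), (30.552827835083008, 166.63076782226562), 5.927465915679932) [0.43735782 0.26136583] stud [0.44199268 0.21408689 0.02      ] disc [0.43292419 0.31803438 0.014     ]
w1 [(np.float64(0.022), np.int64(84)), (np.float64(0.026), np.int64(759)), (np.float64(0.03), np.int64(665)), (np.float64(0.034), np.int64(99)), (np.float64(0.042), np.int64(386)), (np.float64(0.046), np.int64(159)), (np.float64(0.05), np.int64(116)), (np.float64(0.054), np.int64(412)), (np.float64(0.058), np.int64(216)), (np.float64(0.086), np.int64(82)), (np.float64(0.09), np.int64(49)), (np.float64(0.142), np.int64(107)), (np.float64(0.146), np.int64(662)), (np.float64(0.15), np.int64(416)), (np.float64(0.162), np.int64(36)), (np.float64(0.166), np.int64(34)), (np.float64(0.17), np.int64(73)), (np.float64(0.174), np.int64(2947)), (np.float64(0.178), np.int64(3953)), (np.float64(0.182), np.int64(172)), (np.float64(0.222), np.int64(54)), (np.float64(0.226), np.int64(128))]
0.024 1491 ((596.248046875, -110.32994079589844), (282.19049072265625, 171.63
[... 1030 characters left out ...]
), (np.float64(0.038), np.int64(60)), (np.float64(0.042), np.int64(510)), (np.float64(0.046), np.int64(152)), (np.float64(0.05), np.int64(75)), (np.float64(0.054), np.int64(362))]
0.024 1060 ((602.546630859375, -2.9191665649414062), (149.52810668945312, 79.5300064086914), 5.502694129943848) ((603.9928588867188, -18.98690414428711), 78.31382751464844)
0.041 648 ((607.5067138671875, -1.0428237915039062), (70.9550552368164, 64.75920104980469), 0.14585573971271515) ((606.1026611328125, -2.9617390632629395), 45.45915603637695)
0.051 425 ((610.8883666992188, 3.6910781860351562), (76.56694793701172, 56.54756546020508), 1.4456106424331665) ((607.4495239257812, 1.843531847000122), 43.748783111572266)
```

View pics/c3.png

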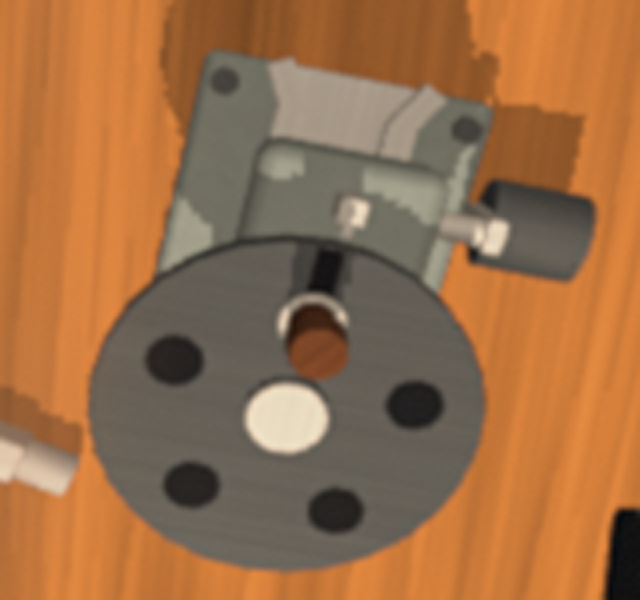

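Run:
```python
from h import *
robot.move_ptp([.60,.0,.31],down(.1))
c=snap('wrist','w3'); print(robot.current_t())
cv2.imwrite('pics/w3b.png',cv2.resize(c['image'][0:300,130:530][:,:,::-1],(800,600),interpolation=cv2.INTER_CUBIC))
```

```text
5.15
```

View pics/w3b.png

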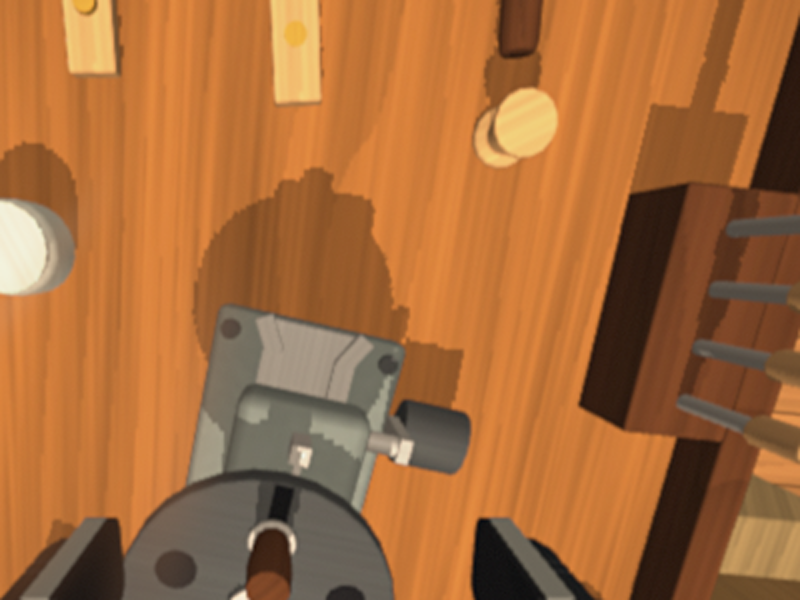

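Run:
```python
from h import *
c=load('w3'); f=lambda x,y,z: ray(c,130+x/2,y/2,z)[:2]
def show(n,a,b): d=b-a; print(n,a.round(4),b.round(4),'len',np.linalg.norm(d).round(4),'ang',np.degrees(np.arctan2(d[1],d[0])).round(1))
show('base front',f(223,306,.03),f(402,346,.03))
show('base L',f(221,310,.03),f(190,480,.03)); show('base R',f(404,350,.03),f(358,515,.03))
show('mouth',f(272,316,.055),f(362,336,.055)); show('rails',f(283,350,.055),f(335,362,.055))
show('floor',f(257,316,.045),f(372,340,.045))
show('arm front',f(250,387,.15),f(368,410,.15))
show('arm sides L',f(240,400,.15),f(228,470,.15))
show('bars: done tip/awl n/a',f(66,74,.014),f(117,73,.014))
# depth-map section: channel cloud
P=cloud(c); 
for lab,(x,y) in dict(floor=(310,350),railL=(268,345),railR=(352,355),arm=(300,420)).items(): print(lab,P[int(y/2),int(130+x/2)].round(4))
# hub and knob base from w1
c=load('w1'); g=lambda x,y,z: ray(c,215+x/4,115+y/(600/170),z)[:2]
show('hub->knobring',g(287,418,.182),g(312,322,.179)); print('knob top',g(317,352,.228))
im=c['image'].astype(int); P=cloud(c)
M=(P[...,2]>.172)&(P[...,2]<.183)&(np.hypot(P[...,0]-.59,P[...,1]+.112)<.09)&(P[...,1]<-.06)
cs,_=cv2.findContours(M.astype(np.uint8),0,1); k=max(cs,key=cv2.contourArea)
Q=np.array([ray(c,u,v,.178)[:2] for u,v in k[:,0]]); Q=Q[Q[:,1]<-.105]
A=np.c_[2*Q,np.ones(len(Q))]; s=np.linalg.lstsq(A,(Q**2).sum(1),rcond=None)[0]; print('wheel fit',s[:2],np.sqrt(s[2]+s[0]**2+s[1]**2),len(Q))
hub=(im.min(2)>190)&(M|(P[...,2]>.17)); hub&=np.hypot(P[...,0]-.59,P[...,1]+.112)<.03
v,u=np.nonzero(hub); print('hub',ray(c,u.mean(),v.mean(),.182),len(u))
K=(P[...,2]>.222)&(np.hypot(P[...,0]-.59,P[...,1]+.07)<.05); v,u=np.nonzero(K); print('knob',ray(c,u.mean(),v.mean(),.228),len(u))
```

```text
base front [0.5457 0.0311] [0.676  0.0162] len 0.1312 ang -6.5
base L [0.5445 0.0282] [ 0.5297 -0.103 ] len 0.132 ang -96.4
base R [0.6779 0.0135] [ 0.662  -0.1186] len 0.1331 ang -96.9
mouth [0.5816 0.0303] [0.6433 0.0233] len 0.0621 ang -6.5
rails [0.5911 0.0083] [0.6273 0.0038] len 0.0364 ang -7.1
floor [0.571  0.0282] [0.6518 0.0201] len 0.0812 ang -5.7
arm front [0.5763 0.002 ] [ 0.6398 -0.004 ] len 0.0638 ang -5.4
arm sides L [ 0.5716 -0.0056] [ 0.5682 -0.0456] len 0.0402 ang -95.0
bars: done tip/awl n/a [0.4296 0.1702] [0.4632 0.1743] len 0.0339 ang 7.0
floor [0.6098 0.0087 0.0448]
railL [0.5806 0.0112 0.054 ]
railR [0.6382 0.0104 0.0544]
arm [ 0.6044 -0.0132  0.1503]
hub->knobring [ 0.5913 -0.1129] [ 0.5961 -0.0714] len 0.0418 ang 83.4
knob top [ 0.59520381 -0.06968049]
wheel fit [ 0.59052772 -0.11254103] 0.07343269801049324 141
hub [ 0.590113   -0.11292712  0.182     ] 225
knob [ 0.71962697 -0.25270355  0.228     ] 2424
```

```bash
cat >> h.py <<'E'
PX=np.array([-.1132,-.9936]); PY=np.array([.9936,-.1132]); PSI=-.1134
MOUTH=np.array([.6116,.0256]); STOP=MOUTH+.1*PX; SEAT=STOP-.085*PX
E
python3 - <<'E'
from h import *
c=load('w3'); print('spool',ray(c,130+524/2,122/2,.05))
g=[.4320,.3127]
command_gripper(.055)
robot.move_ptp(g+[.08],down(.1035))
hit=robot.move_linear(g+[.003],velocity=.06,guard=3); print(hit,robot.current_tool_pos(),robot.current_contact_force())
command_gripper(.02); print(robot.current_opening(),robot.current_contact_force(),robot.current_tool_pos())
robot.move_linear(g+[.11],velocity=.15); print(robot.current_opening(),robot.current_contact_force())
a=snap('side','s2'); b=snap('top','t2')
x=cv2.resize(a['image'][100:260,170:370][:,:,::-1],(500,400),interpolation=cv2.INTER_CUBIC)
cv2.imwrite('pics/c4.png',x); print(robot.current_t())
E
```

```text
spool [0.72635231 0.16499763 0.05      ]
False [0.43232038 0.31297111 0.0034126 ] [-0.25639552 -0.08781852  1.07324701]
0.029784400324522575 [-1.01289103 -0.24547343  4.56542924] [0.43243975 0.31312396 0.00371172]
0.03011157058319779 [-1.22220597 -0.27165143 -1.04166789]
9.85
```

View pics/c4.png

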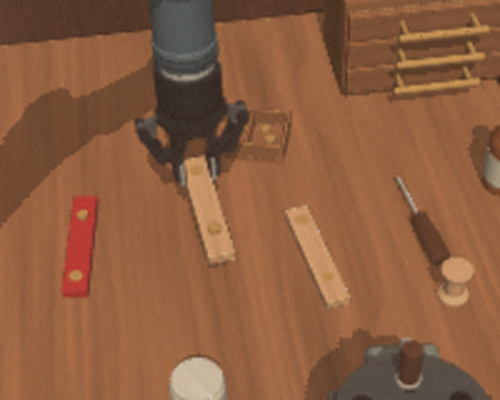

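Run:
```python
from h import *
G=lambda d,z: np.r_[SEAT-(.055+d)*PX,z]
robot.move_linear(G(.125,.11),rot=down(PSI),velocity=.2)
robot.move_linear(G(.125,.053),velocity=.1); print(robot.current_contact_force(),robot.current_opening())
c=snap('top','t3'); d=snap('side','s3')
x=cv2.resize(c['image'][165:225,260:360][:,:,::-1],(800,480),interpolation=cv2.INTER_CUBIC); cv2.imwrite('pics/c5.png',x)
im=c['image'][:,:].astype(int)
m=((im[:,:,0]>190)&(im[:,:,1]>145)&(im[:,:,2]>80)); m[:165]=0; m[215:]=0; m[:,:290]=0; m[:,345:]=0
v,u=np.nonzero(m); P=np.array([ray(c,a,b,.067)[:2] for a,b in zip(u,v)])
print('bar',len(u),cv2.minAreaRect((P*1000).astype(np.float32)), 'expect mid',SEAT-.125*PX)
Z=cloud(c)[m]; print(Z[np.abs(Z[:,2]-.067)<.02].mean(0))
print(robot.current_t())
```

```text
[ 0.22510898  0.74222146 -1.11604216] 0.030100438257600688
bar 74 ((646.5770874023438, 51.04552459716797), (99.2304458618164, 217.0650634765625), 18.755300521850586) expect mid [0.624052 0.134896]
[ 0.67105451 -0.04193871  0.08329878]
11.9833
```

View pics/c5.png

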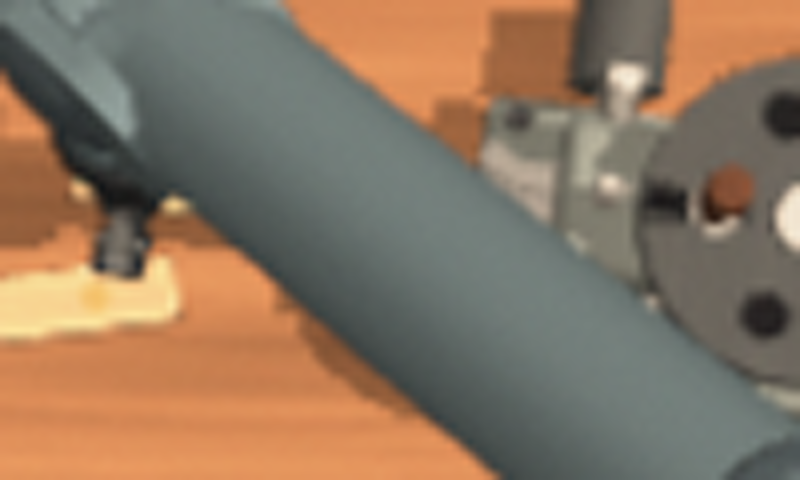

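Run:
```python
from h import *
G=lambda d,z: np.r_[SEAT-(.055+d)*PX,z]
def rep(n,h):
    p=robot.current_tool_pos(); F=robot.current_contact_force(); d=p[:2]-SEAT
    print(n,h,'along',((d@PX)+.055).round(4),'lat',(d@PY).round(4),'z',p[2].round(4),'F',F.round(2),'Fx,Fy press',(F[:2]@PX).round(2),(F[:2]@PY).round(2),robot.current_t())
h=robot.move_linear(G(.06,.053),velocity=.08,guard=6); rep('half',h)
if not h:
    h=robot.move_linear(G(.008,.053),velocity=.06,guard=6); rep('near',h)
```

```text
half False along -0.061 lat -0.0002 z 0.0532 F [-0.49  1.28 -0.9 ] Fx,Fy press -1.22 -0.63 12.95
near False along -0.0088 lat -0.0001 z 0.0532 F [ 0.4  -0.45 -0.75] Fx,Fy press 0.41 0.45 13.9667
```

Run:
```python
from h import *
G=lambda d,z: np.r_[SEAT-(.055+d)*PX,z]
def rep(n,h):
    p=robot.current_tool_pos(); F=robot.current_contact_force(); d=p[:2]-SEAT
    print(n,h,'along',((d@PX)+.055).round(4),'lat',(d@PY).round(4),'z',p[2].round(4),'press F',(F[:2]@PX).round(2),(F[:2]@PY).round(2),F[2].round(2),robot.current_t())
h=robot.move_linear(G(.008,.0465),velocity=.015,guard=2); rep('low',h)
z=robot.current_tool_pos()[2]
h=robot.move_linear(G(-.008,z),velocity=.02,guard=6); rep('home',h)
robot.wait(.1); rep('home',h)
```

```text
low True along -0.0088 lat 0.0001 z 0.0482 press F -0.18 0.05 4.56 14.3417
home True along 0.0012 lat -0.0002 z 0.0484 press F -0.8 0.45 2.02 14.9333
home True along 0.0013 lat -0.0002 z 0.0485 press F 2.34 -0.7 2.36 15.0333
```

Run:
```python
from h import *
B=lambda d,z: np.r_[SEAT-d*PX,z]   # d behind bar middle
def rep(n,h):
    p=robot.current_tool_pos(); F=robot.current_contact_force(); d=p[:2]-SEAT
    print(n,h,'along',(d@PX).round(4),'lat',(d@PY).round(4),'z',p[2].round(4),'press F',(F[:2]@PX).round(2),(F[:2]@PY).round(2),F[2].round(2),robot.current_t())
p=robot.current_tool_pos(); 
command_gripper(.05); rep('open',0)
robot.move_linear(np.r_[p[:2],.10],velocity=.15)
robot.move_linear(B(.125,.10),velocity=.15)
command_gripper(0.0)
robot.move_linear(B(.125,.051),velocity=.12); rep('pre',0)
h=robot.move_linear(B(.085,.051),velocity=.02,guard=6); rep('push',h); robot.wait(.1); rep('push',h)
robot.move_linear(B(.13,.051),velocity=.12)
robot.move_linear(B(.13,.27),velocity=.25)
c=snap('top','t4'); print(robot.current_t())
```

```text
open 0 along -0.0571 lat -0.0002 z 0.0489 press F -0.39 -0.6 -0.16 15.3583
pre 0 along -0.1252 lat -0.0003 z 0.0505 press F -0.42 1.03 -0.47 17.5667
push True along -0.0958 lat -0.0005 z 0.0512 press F -0.83 0.33 -0.01 19.0417
push True along -0.0958 lat -0.0009 z 0.0508 press F -1.56 -0.88 0.38 19.1417
20.65
```

Run:
```python
from h import *
command_gripper(.085)
robot.move_ptp([.598,.0,.33],down(PSI))
c=snap('wrist','w5'); print(robot.current_t())
cv2.imwrite('pics/c6.png',cv2.resize(c['image'][60:360,80:480][:,:,::-1],(800,600),interpolation=cv2.INTER_CUBIC))
```

```text
22.15
```

View pics/c6.png

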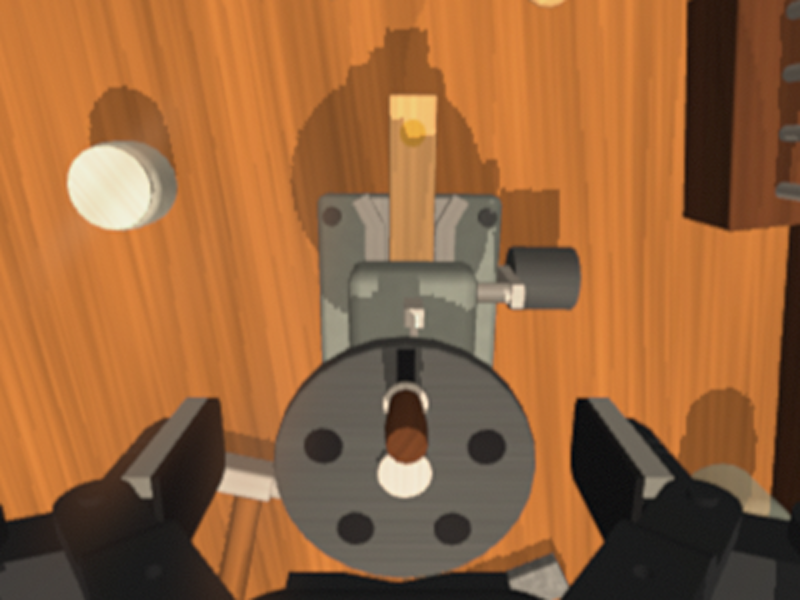

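Run:
```python
from h import *
c=load('w5'); f=lambda x,y,z: ray(c,80+x/2,60+y/2,z)[:2]
pr=lambda n,p: print(n,p.round(4),'press rel seat',((p-SEAT)@PX).round(4),((p-SEAT)@PY).round(4))
pr('tail',f(413,95,.059)); pr('base front',f(410,196,.03)); pr('ktop',f(407,446,.228)); pr('ring',f(406,402,.180)); pr('hub',f(404,474,.182))
im=c['image'].astype(int)
m=(im.min(2)>185); m[:285]=0; m[315:]=0; m[:,:260]=0; m[:,305:]=0; v,u=np.nonzero(m); print(len(u)); 
(ux,uy),r=cv2.minEnclosingCircle(np.c_[u,v].astype(np.float32)); pr('hub mec',ray(c,ux,uy,.182)[:2]); print('r',r)
hsv=cv2.cvtColor(c['image'],cv2.COLOR_RGB2HSV)[270:296,265:302]
P=cloud(c); K=(P[...,2]>.222)&(P[...,2]<.24); K[:265]=0;K[300:]=0;K[:,:265]=0;K[:,305:]=0
v,u=np.nonzero(K); (ux,uy),r=cv2.minEnclosingCircle(np.c_[u,v].astype(np.float32)); print(len(u),u.mean(),v.mean(),ux,uy,r); pr('knob depth',ray(c,u.mean(),v.mean(),.228)[:2])
M=(P[...,2]>.173)&(P[...,2]<.184)&(np.hypot(P[...,0]-.59,P[...,1]+.112)<.09)
k=max(cv2.findContours(M.astype(np.uint8),0,1)[0],key=cv2.contourArea)
Q=np.array([ray(c,a,b,.178)[:2] for a,b in k[:,0]]); 
for i in range(4):
    A=np.c_[2*Q,np.ones(len(Q))]; s=np.linalg.lstsq(A,(Q**2).sum(1),rcond=None)[0]; r=np.sqrt(s[2]+s[0]**2+s[1]**2); Q=Q[abs(np.hypot(*(Q-s[:2]).T)-r)<.002]
pr('wheel',s[:2]); print(r,len(Q))
```

```text
tail [0.6206 0.0927] press rel seat -0.0827 0.0013
base front [0.6119 0.0241] press rel seat -0.0135 0.0005
ktop [ 0.596 -0.07 ] press rel seat 0.0817 -0.0047
ring [ 0.5962 -0.0706] press rel seat 0.0823 -0.0044
hub [ 0.5904 -0.1133] press rel seat 0.1254 -0.0053
359
hub mec [ 0.5905 -0.1127] press rel seat 0.1248 -0.0053
r 12.500100135803223
344 283.05232558139534 281.8662790697674 283.0116271972656 281.7790832519531 10.494942665100098
knob depth [ 0.5957 -0.0687] press rel seat 0.0805 -0.0051
wheel [ 0.5907 -0.1114] press rel seat 0.1235 -0.0053
0.07392646176026178 354
```

```bash
cat > k.py <<'E'
from h import *
import json, sys
from scipy.optimize import least_squares
XY=lambda p: np.array([(np.asarray(p)[:2]-SEAT)@PX,(np.asarray(p)[:2]-SEAT)@PY])   # press axes about seat
W=lambda a: SEAT+a[0]*PX+a[1]*PY
C0=np.array([.1242,-.0052]); R0=.0430; Z=.191
rad=lambda t: np.array([-np.cos(t),np.sin(t)])
def force(n=5):
    s=[]
    for _ in range(n): robot.wait(.012); s.append(robot.current_contact_force())
    F=np.mean(s,0); return np.array([F[:2]@PX,F[:2]@PY,F[2]])
def fit(D,prior):
    D=np.array(D).reshape(-1,2)   # spring-free knob positions (press axes)
    sp=np.array([.0015,.001,.0012])
    f=lambda s: np.r_[(np.hypot(*(D-s[:2]).T)-s[2])/.0002,(s-prior)/sp]
    return least_squares(f,prior).x
def drive(t0,t1,st,step=np.radians(5),vel=.06):
    for t in np.linspace(t0,t1,int(np.ceil(abs(t1-t0)/step))+1)[1:]:
        s=np.array(st['s']); a=s[:2]+s[2]*rad(t)
        robot.move_linear(np.r_[W(a),Z],velocity=vel)
        measure(st)
def measure(st):
    s=np.array(st['s']); F=force()-st['F0']; a=XY(robot.current_tool_pos()); d=a-s[:2]; r=d/np.hypot(*d)
    Fr=F[:2]@r; tan=np.array([-r[1],r[0]])*-1
    th=np.arctan2(d[1],-d[0])%(2*np.pi)
    st['D'].append(list(a+Fr/8000*r)); st['s']=list(fit(st['D'],np.array(st['prior'])))
    st['log'].append([np.degrees(th),Fr,F[:2]@np.array([r[1],-r[0]]),F[2]])
    print('%.1f Fr %.2f Ft %.2f Fz %.2f'%tuple(st['log'][-1]),'s',np.round(np.array(st['s'])*1000,2),flush=True)
    if abs(Fr)>7: raise SystemExit('radial force')
def save(st): json.dump(st,open('st.json','w'))
E
python3 - <<'E'
from k import *
k0=C0+R0*rad(0)+[0,.001]
command_gripper(.045)
robot.move_linear(np.r_[W(k0),.27],velocity=.2)
robot.move_linear(np.r_[W(k0),Z],velocity=.12); F0=force(8); print('F0',F0)
command_gripper(.012); F=force(8); a=XY(robot.current_tool_pos())
print('grip',robot.current_opening(),'F',F-F0,'tcp',a,robot.current_t())
st=dict(F0=list(F0),D=[],log=[],prior=[*(C0+[a[0]-k0[0],0]),R0],p0=list(a)); st['s']=st['prior']
measure(st); save(st); print(robot.current_t())
E
```

```text
F0 [0.08294032 0.03196322 0.35522961]
grip 0.019515620556033855 F [ 0.41696634 -2.49860007  5.32919115] tcp [ 0.08114561 -0.00410226] 24.525
1.5 Fr -0.32 Ft -3.05 Fz 5.58 s [124.14  -5.2   43.01]
24.5667
```

Run:
```python
from k import *
st=json.load(open('st.json')); F0=st['F0']; st['F0'][2]=F0[2]
drive(np.radians(1.5),np.radians(41),st); save(st); print(robot.current_t(),robot.current_opening())
```

```text
7.1 Fr -0.83 Ft -2.45 Fz 4.84 s [124.17  -5.4   42.96]
11.5 Fr -1.19 Ft -2.77 Fz 5.52 s [124.15  -5.67  42.92]
16.0 Fr -1.31 Ft -3.43 Fz 6.00 s [124.1   -5.89  42.87]
20.4 Fr -1.75 Ft -4.27 Fz 6.65 s [124.01  -6.17  42.8 ]
24.8 Fr -2.14 Ft -4.20 Fz 6.85 s [123.92  -6.35  42.73]
29.1 Fr -2.62 Ft -5.53 Fz 7.44 s [123.81  -6.5   42.66]
33.4 Fr -2.73 Ft -5.58 Fz 7.47 s [123.74  -6.57  42.6 ]
37.6 Fr -3.03 Ft -6.00 Fz 7.82 s [123.66  -6.62  42.53]
26.9 0.019716852352466663
```

```bash
sed -i 's/sp=.*/sp=np.array([.003,.0012,.002])/' k.py
python3 - <<'E'
from k import *
st=json.load(open('st.json')); st['s']=list(fit(st['D'],np.array(st['prior']))); print(st['s'])
drive(np.radians(38),np.radians(105),st); save(st); print(robot.current_t(),robot.current_opening())
E
```

```text
[np.float64(0.12321499205063242), np.float64(-0.0065254784344250215), np.float64(0.04209316370812592)]
38.5 Fr -3.07 Ft -6.94 Fz 7.49 s [123.17  -6.53  42.05]
43.0 Fr -3.55 Ft -6.49 Fz 7.89 s [123.07  -6.52  41.96]
47.0 Fr -3.52 Ft -7.01 Fz 7.92 s [123.05  -6.52  41.93]
50.9 Fr -3.56 Ft -7.69 Fz 7.73 s [122.99  -6.51  41.87]
54.8 Fr -3.73 Ft -7.74 Fz 8.15 s [122.97  -6.5   41.85]
58.6 Fr -3.39 Ft -8.14 Fz 7.48 s [122.98  -6.5   41.86]
62.5 Fr -3.41 Ft -8.31 Fz 6.60 s [122.98  -6.5   41.87]
66.3 Fr -3.11 Ft -8.56 Fz 6.66 s [122.94  -6.49  41.82]
70.2 Fr -2.60 Ft -8.58 Fz 5.75 s [122.93  -6.48  41.82]
74.1 Fr -1.94 Ft -9.74 Fz 4.42 s [122.94  -6.49  41.82]
78.2 Fr -1.77 Ft -9.76 Fz 3.82 s [122.9   -6.46  41.77]
82.4 Fr -0.94 Ft -9.46 Fz 2.88 s [122.87  -6.45  41.75]
86.7 Fr -0.48 Ft -9.92 Fz 1.93 s [122.84  -6.42  41.71]
91.4 Fr 0.85 Ft -10.45 Fz 0.58 s [122.87  -6.44  41.74]
30.9833 0.01949535935593114
```

Run:
```python
from k import *
st=json.load(open('st.json')); s=np.array(st['s'])
def show():
    d=XY(robot.current_tool_pos())-s[:2]; print(np.degrees(np.arctan2(d[1],-d[0])).round(2),np.hypot(*d).round(5),robot.current_tool_pos()[2].round(4),robot.current_t(),(force()-st['F0']).round(2), R.from_quat(robot.current_tcp_rot()).as_euler('xyz',True).round(2))
show(); robot.wait(.5); show()
print(R.from_quat(down(PSI)).as_euler('xyz',True))
t=np.radians(105); robot.move_linear(np.r_[W(s[:2]+s[2]*rad(t)),Z],velocity=.03); show(); robot.wait(.3); show()
```

```text
91.32 0.04167 0.1924 30.9833 [-10.     1.1    0.68] [-89.3   -0.27  -6.11]
91.28 0.04166 0.1924 31.525 [-10.25   0.41   0.62] [-89.3   -0.27  -6.11]
[-90.          0.         -6.4973414]
91.28 0.04168 0.1924 31.8167 [-10.22   0.31   0.63] [-89.3   -0.27  -6.11]
91.33 0.04167 0.1924 32.1583 [-10.04   0.8    0.93] [-89.3   -0.27  -6.11]
```

```bash
cat >> k.py <<'E'
def drive2(t1,st,step=np.radians(5),vel=.06,gain=.7):
    th=np.radians(st['log'][-1][0])
    n=int(np.ceil((t1-th)/step)); lag=np.array(st['lag'])
    for t in np.linspace(th,t1,n+1)[1:]:
        s=np.array(st['s']); des=s[:2]+s[2]*rad(t); cmd=des+lag
        robot.move_linear(np.r_[W(cmd),Z],velocity=vel)
        measure(st); a=XY(robot.current_tool_pos())
        lag=lag+gain*(cmd-a-lag); st['lag']=list(lag)
        st['log'][-1].append(0); print('   want %.1f lag'%np.degrees(t),(lag*1000).round(1),robot.current_t())
E
python3 - <<'E'
from k import *
st=json.load(open('st.json')); s=np.array(st['s'])
st['lag']=list(s[:2]+s[2]*rad(np.radians(105))-XY(robot.current_tool_pos())); print(st['lag'])
st['log'][-1]=st['log'][-1][:4]
import types
drive2(np.radians(185),st); save(st)
E
```

```text
[np.float64(0.009840788707011203), np.float64(-0.001340375113908103)]
96.5 Fr -0.42 Ft -10.13 Fz 0.32 s [122.9   -6.47  41.78]
   want 96.3 lag [ 9.7 -1.4] 32.4917
101.4 Fr -0.80 Ft -10.12 Fz 0.36 s [122.97  -6.53  41.87]
   want 101.2 lag [ 9.6 -1.5] 32.7833
105.1 Fr -0.84 Ft -11.18 Fz 0.35 s [123.02  -6.57  41.93]
   want 106.1 lag [10.1 -1.8] 33.075
110.1 Fr -1.31 Ft -11.54 Fz -0.50 s [123.06  -6.62  41.98]
   want 111.1 lag [10.5 -2.2] 33.3667
116.0 Fr -1.68 Ft -11.34 Fz -1.16 s [123.13  -6.69  42.07]
   want 116.0 lag [10.4 -2.4] 33.6583
121.3 Fr -2.44 Ft -10.58 Fz -0.99 s [123.18  -6.75  42.14]
   want 120.9 lag [10.1 -2.6] 33.95
126.3 Fr -3.52 Ft -10.28 Fz -0.85 s [123.2   -6.77  42.17]
   want 125.9 lag [ 9.7 -2.8] 34.2417
131.4 Fr -3.33 Ft -9.65 Fz -1.13 s [123.24  -6.82  42.22]
   want 130.8 lag [ 9.2 -2.9] 34.5333
136.3 Fr -3.77 Ft -8.47 Fz -0.95 s [123.26  -6.86  42.26]
   want 135.7 lag [ 8.7 -3. ] 34.825
141.3 Fr -4.33 Ft -8.15 Fz -0.89 s [123.28  -6.88  42.28]
   want 140.6 lag [ 8.2 -3. ] 35.1167
146.1 Fr -4.53 Ft -7.71 Fz -0.02 s [123.29  -6.89  42.3 ]
   want 145.6 lag [ 7.6 -3. ] 35.4083
151.1 Fr -4.51 Ft -6.63 Fz -0.45 s [123.29  -6.9   42.31]
   want 150.5 lag [ 7.1 -2.9] 35.7
156.0 Fr -5.09 Ft -5.97 Fz -0.20 s [123.29  -6.91  42.31]
   want 155.4 lag [ 6.6 -2.9] 35.9917
160.8 Fr -5.39 Ft -5.29 Fz -0.24 s [123.29  -6.9   42.31]
   want 160.4 lag [ 6.1 -2.8] 36.2833
165.5 Fr -4.76 Ft -4.55 Fz -0.32 s [123.29  -6.91  42.31]
   want 165.3 lag [ 5.6 -2.8] 36.575
170.3 Fr -4.73 Ft -3.73 Fz 0.04 s [123.29  -6.91  42.31]
   want 170.2 lag [ 5.2 -2.8] 36.8667
175.5 Fr -5.53 Ft -3.20 Fz 0.90 s [123.29  -6.88  42.29]
   want 175.1 lag [ 4.8 -2.7] 37.1583
180.6 Fr -5.25 Ft -1.45 Fz 1.47 s [123.28  -6.88  42.29]
   want 180.1 lag [ 4.4 -2.4] 37.45
185.8 Fr -5.51 Ft -0.57 Fz 2.78 s [123.29  -6.88  42.29]
   want 185.0 lag [ 3.9 -1.9] 37.7417
```

```bash
cat >> k.py <<'E'
def drive3(t1,st,step=np.radians(5),vel=.06,gain=.7,kr=.35):
    s=np.array(st['s3']); lag=np.array(st['lag']); dr=st['dr']; th=st['th']
    n=int(np.ceil((t1-th)/step))
    for t in np.linspace(th,t1,n+1)[1:]:
        des=s[:2]+(s[2]+dr)*rad(t); cmd=des+lag
        robot.move_linear(np.r_[W(cmd),Z],velocity=vel)
        F=(force()-st['F0']); a=XY(robot.current_tool_pos()); d=a-s[:2]; r=d/np.hypot(*d)
        st['th']=np.arctan2(d[1],-d[0])%(2*np.pi)
        if t>6 and st['th']<1: st['th']+=2*np.pi
        Fr=F[:2]@r; Ft=F[:2]@np.array([r[1],-r[0]])
        st['D'].append(list(a+Fr/8000*r))
        lag=lag+gain*(cmd-a-lag); dr+=kr*Fr/8000; st['lag']=list(lag); st['dr']=dr
        print('want %.1f got %.1f rad %.2f Fr %.2f Ft %.2f Fz %.1f dr %.2f'%(np.degrees(t),np.degrees(st['th']),np.hypot(*d)*1e3,Fr,Ft,F[2],dr*1e3),(lag*1e3).round(1),robot.current_t(),flush=True)
        if abs(Fr)>7: print('RADIAL'); break
    save(st)
E
python3 - <<'E'
from k import *
st=json.load(open('st.json')); st['s3']=st['s']; st['dr']=-.0004; st['th']=np.radians(185.8)
drive3(np.radians(275),st)
E
```

```text
want 190.8 got 191.6 rad 42.97 Fr -5.83 Ft 1.22 Fz 4.4 dr -0.66 [ 3.3 -1.3] 38.0333
want 195.7 got 195.8 rad 42.88 Fr -4.51 Ft 1.51 Fz 5.0 dr -0.85 [ 2.4 -1.1] 38.325
want 200.7 got 200.5 rad 42.70 Fr -4.24 Ft 1.74 Fz 5.5 dr -1.04 [ 1.6 -0.8] 38.6167
want 205.6 got 205.6 rad 42.51 Fr -3.00 Ft 1.81 Fz 6.9 dr -1.17 [ 0.8 -0.5] 38.9083
want 210.6 got 210.6 rad 42.27 Fr -1.78 Ft 2.24 Fz 7.7 dr -1.25 [ 0.1 -0. ] 39.2
want 215.5 got 215.6 rad 42.03 Fr -0.37 Ft 2.97 Fz 8.7 dr -1.26 [-0.4  0.4] 39.4917
want 220.5 got 220.5 rad 41.89 Fr 0.52 Ft 3.63 Fz 9.9 dr -1.24 [-0.9  0.8] 39.7833
want 225.4 got 225.7 rad 41.68 Fr 2.33 Ft 3.31 Fz 10.9 dr -1.14 [-1.1  1.2] 40.075
want 230.4 got 230.8 rad 41.53 Fr 2.87 Ft 4.27 Fz 11.4 dr -1.01 [-1.1  1.5] 40.3667
want 235.4 got 236.0 rad 41.47 Fr 3.19 Ft 4.53 Fz 11.4 dr -0.87 [-0.9  1.8] 40.6583
want 240.3 got 241.1 rad 41.38 Fr 3.96 Ft 4.62 Fz 12.0 dr -0.70 [-0.5  2. ] 40.95
want 245.3 got 246.2 rad 41.38 Fr 3.61 Ft 5.00 Fz 11.9 dr -0.54 [-0.   2.1] 41.2417
want 250.2 got 251.2 rad 41.39 Fr 4.08 Ft 5.62 Fz 12.0 dr -0.36 [0.5 2. ] 41.5333
want 255.2 got 256.2 rad 41.43 Fr 3.56 Ft 5.80 Fz 10.7 dr -0.21 [1.1 1.8] 41.825
want 260.1 got 261.1 rad 41.51 Fr 2.78 Ft 5.18 Fz 10.6 dr -0.09 [1.7 1.5] 42.1167
want 265.1 got 265.8 rad 41.61 Fr 2.71 Ft 5.76 Fz 9.2 dr 0.03 [2.1 1.1] 42.4083
want 270.0 got 270.7 rad 41.67 Fr 1.78 Ft 5.91 Fz 8.7 dr 0.11 [2.4 0.6] 42.7
want 275.0 got 275.3 rad 41.74 Fr 1.84 Ft 5.88 Fz 7.4 dr 0.19 [2.5 0.2] 42.9917
```

Run:
```python
from k import *
st=json.load(open('st.json'))
drive3(np.radians(345),st)
if abs(np.degrees(st['th'])-345)<3:
    drive3(np.radians(357),st,step=np.radians(3),vel=.03)
```

```text
want 280.3 got 280.6 rad 41.84 Fr 0.94 Ft 6.04 Fz 6.5 dr 0.23 [ 2.6 -0.3] 43.2833
want 285.3 got 285.3 rad 41.90 Fr 0.72 Ft 5.65 Fz 5.8 dr 0.26 [ 2.5 -0.7] 43.575
want 290.3 got 290.1 rad 41.96 Fr 0.54 Ft 5.73 Fz 5.4 dr 0.29 [ 2.3 -1.1] 43.8667
want 295.2 got 295.0 rad 42.01 Fr -0.06 Ft 5.47 Fz 4.6 dr 0.28 [ 2.  -1.4] 44.1583
want 300.2 got 299.9 rad 42.03 Fr 0.35 Ft 5.43 Fz 4.3 dr 0.30 [ 1.7 -1.7] 44.45
want 305.2 got 304.7 rad 42.06 Fr 0.26 Ft 5.24 Fz 4.2 dr 0.31 [ 1.3 -1.8] 44.7417
want 310.2 got 309.6 rad 42.10 Fr -0.40 Ft 5.56 Fz 5.0 dr 0.29 [ 0.8 -1.9] 45.0333
want 315.1 got 314.3 rad 42.12 Fr 0.07 Ft 4.72 Fz 5.5 dr 0.30 [ 0.3 -1.8] 45.325
want 320.1 got 319.5 rad 42.12 Fr 0.06 Ft 4.11 Fz 5.6 dr 0.30 [-0.2 -1.8] 45.6167
want 325.1 got 324.5 rad 42.13 Fr 0.14 Ft 3.82 Fz 5.7 dr 0.31 [-0.6 -1.8] 45.9083
want 330.1 got 329.6 rad 42.13 Fr 0.10 Ft 3.62 Fz 6.9 dr 0.31 [-1.  -1.7] 46.2
want 335.0 got 334.5 rad 42.18 Fr 0.28 Ft 2.80 Fz 6.6 dr 0.32 [-1.4 -1.6] 46.4917
want 340.0 got 339.5 rad 42.18 Fr -0.10 Ft 2.16 Fz 7.2 dr 0.32 [-1.8 -1.4] 46.7833
want 345.0 got 344.5 rad 42.22 Fr -0.01 Ft 1.86 Fz 7.2 dr 0.32 [-2.1 -1.2] 47.075
want 347.0 got 346.0 rad 42.26 Fr -0.12 Ft 0.12 Fz 8.1 dr 0.31 [-2.5 -0.8] 47.3667
want 349.5 got 349.1 rad 42.31 Fr -0.07 Ft -0.47 Fz 8.9 dr 0.31 [-2.7 -0.7] 47.6583
want 352.0 got 351.5 rad 42.32 Fr -0.37 Ft -0.23 Fz 8.9 dr 0.29 [-2.9 -0.4] 47.95
want 354.5 got 354.2 rad 42.39 Fr -0.02 Ft -0.84 Fz 9.1 dr 0.29 [-3.1 -0.3] 48.2417
want 357.0 got 356.6 rad 42.42 Fr -1.04 Ft -0.96 Fz 9.5 dr 0.25 [-3.2 -0.1] 48.5333
```

Run:
```python
from k import *
st=json.load(open('st.json'))
drive3(np.radians(359.5),st,step=np.radians(1.5),vel=.02)
robot.wait(.2); a=XY(robot.current_tool_pos()); print('before',a, (force()-st['F0']).round(2))
command_gripper(.05); robot.wait(.1); print('after',XY(robot.current_tool_pos()),(force()-st['F0']).round(2))
p=robot.current_tool_pos(); robot.move_linear(np.r_[p[:2],.29],velocity=.15)
command_gripper(.085); robot.move_ptp([.598,.0,.33],down(PSI)); robot.wait(.3)
c=snap('wrist','w6'); o=load('w5'); print(robot.current_t(),np.abs(c['T']-o['T']).max())
def knob(c):
    P=cloud(c); K=(P[...,2]>.222)&(P[...,2]<.24); K[:265]=0;K[300:]=0;K[:,:265]=0;K[:,305:]=0
    v,u=np.nonzero(K); return ray(c,u.mean(),v.mean(),.228)[:2], len(u)
for q in (o,c): k,n=knob(q); print('knob',XY(k),n)
cv2.imwrite('pics/c7.png',np.hstack([cv2.resize(q['image'][90:330,195:375][:,:,::-1],(400,533),interpolation=cv2.INTER_CUBIC) for q in (o,c)]))
```

```text
want 358.1 got 357.6 rad 42.41 Fr -0.69 Ft -2.28 Fz 10.2 dr 0.22 [-3.3  0.2] 48.825
want 359.5 got 359.3 rad 42.43 Fr -0.66 Ft -2.06 Fz 10.6 dr 0.19 [-3.4  0.3] 49.1167
before [ 0.0808049 -0.0074333] [ 0.91 -1.89 10.59]
after [ 0.07776401 -0.00764531] [-0.15 -0.19 -0.75]
51.9083 0.0025940132481542394
knob [ 0.08054237 -0.00511218] 344
knob [ 0.08037317 -0.00623293] 350
```

View pics/c7.png

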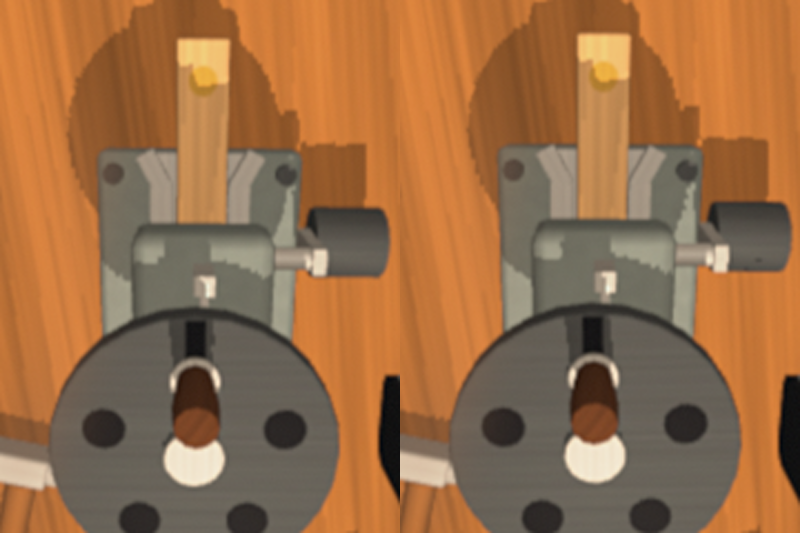

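Run:
```python
from k import *
res=[]
for n in ('w5','w6'):
    c=load(n); g=c['image'].max(2).astype(np.uint8)
    m=(g<48).astype(np.uint8); m[:270]=0; m[355:]=0; m[:,:215]=0; m[:,350:]=0
    k,l,s,ce=cv2.connectedComponentsWithStats(m)
    H=[ce[i] for i in range(1,k) if 60<s[i,4]<400]; 
    w=(c['image'].min(2)>185).astype(np.uint8); w[:285]=0;w[320:]=0;w[:,:260]=0;w[:,305:]=0
    v,u=np.nonzero(w); (ux,uy),r=cv2.minEnclosingCircle(np.c_[u,v].astype(np.float32)); hub=XY(ray(c,ux,uy,.182))
    Hp=np.array([XY(ray(c,*h,.178)) for h in H]); Hp=Hp[np.argsort(Hp[:,1])]
    print(n,'hub',hub.round(4)); print((Hp*1e3).round(1).tolist()); res.append(Hp)
    cs=(c['image'][30:260,215:345])
A,B=res
if len(A)==len(B) and len(A)>1:
    a=A-A.mean(0); b=B-B.mean(0); print('rotation ccw-in-(px,py) deg',np.degrees(np.arctan2((a[:,0]*b[:,1]-a[:,1]*b[:,0]).sum(),(a*b).sum())), np.degrees(0))
```

```text
w5 hub [ 0.1248 -0.0053]
[[110.1, -48.3], [163.2, -34.0], [110.2, 40.4]]
w6 hub [ 0.1242 -0.0052]
[[111.4, -48.6], [164.0, -33.1], [108.8, 39.8]]
rotation ccw-in-(px,py) deg 1.644296767107731 0.0
```

Run:
```python
from k import *
st=json.load(open('st.json')); a=np.array([.0806,-.0066])
command_gripper(.045)
robot.move_linear(np.r_[W(a),.27],velocity=.2); robot.move_linear(np.r_[W(a),Z],velocity=.12); print(XY(robot.current_tool_pos()))
command_gripper(.012); robot.wait(.1); print('grip',robot.current_opening(),XY(robot.current_tool_pos()),(force()-st['F0']).round(2))
command_gripper(.05); p=robot.current_tool_pos(); robot.move_linear(np.r_[p[:2],.29],velocity=.15)
command_gripper(.085); robot.move_ptp([.598,.0,.33],down(PSI)); robot.wait(.2)
snap('wrist','w7'); print(robot.current_t())
res=[]
for n in ('w5','w6','w7'):
    c=load(n); g=c['image'].max(2)
    m=(g<48).astype(np.uint8); m[:270]=0; m[355:]=0; m[:,:215]=0; m[:,350:]=0
    k,l,s,ce=cv2.connectedComponentsWithStats(m)
    Hp=np.array([XY(ray(c,*ce[i],.178)) for i in range(1,k) if 60<s[i,4]<400]); Hp=Hp[np.argsort(Hp[:,1])]; res.append(Hp)
    P=cloud(c); K=(P[...,2]>.222)&(P[...,2]<.24); K[:265]=0;K[300:]=0;K[:,:265]=0;K[:,305:]=0
    v,u=np.nonzero(K); b=Hp-Hp.mean(0); A=res[0]-res[0].mean(0)
    print(n,'knob',XY(ray(c,u.mean(),v.mean(),.228)),len(Hp), len(Hp)==len(A) and np.degrees(np.arctan2((A[:,0]*b[:,1]-A[:,1]*b[:,0]).sum(),(A*b).sum())))
```

```text
[ 0.08010007 -0.00590844]
grip 0.01972353650674012 [ 0.08035024 -0.00612545] [ 0.04 -2.57  5.9 ]
56.6083
w5 knob [ 0.08054237 -0.00511218] 3 0.0
w6 knob [ 0.08037317 -0.00623293] 3 1.644296767107731
w7 knob [ 0.08029813 -0.00498299] 3 -0.08196815915490806
```

Run:
```python
from h import *
print(robot.current_contact_force(),robot.current_t()); robot.finish_job()
```

```text
[0.44422616 0.08557532 0.14382666] 56.6083
the job is handed in; nothing more can be done
```

I loaded the proud-stud bar, stud end first and stud up, pushed it home and released it. I then turned the flywheel clockwise through one revolution and let go. The job was handed in at 56.6 s with the robot touching nothing.

**Bar seating:** Two guarded pushes stopped within about 1.3 mm of the expected seat. The tail measured about 69 mm out of the mouth, against 70 mm expected.

**Wheel position:** My first release left the wheel about 1.6° short. I gripped the knob again slightly ahead and brought it forward. The last wrist picture, compared with the one from before the turn, puts it within about 0.1° of where it was parked.

**Radial force on the knob:** It stayed at or below about 5.8 N at every sampled step. I did not record it between samples.

**Not confirmed or in disagreement:**
- I could not see the stud under the roller, so flush is inferred from the completed revolution.
- The camera and arm positions disagreed by about 1.3 mm sideways at the press. Because of this the first grip pulled the knob roughly 2 to 3° forward at the start.
- The arm gave by up to about 10 mm under the counterweight load, and the force readings suggest the knob crept slightly in the pads. I corrected for both during the turn.

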